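# Build up a stepped belt pulley on the arbor

### The arm

A 6-joint arm with a two-finger parallel gripper is mounted at the origin on the work surface. World frame = base frame: x ahead of the robot, y to its left, z up, the work surface at z = 0. Lengths are in m, angles in rad, forces in N, time in s.
With the tool pointing down it reaches from about 0.35 to 0.925 m from the base axis. Payload 6.4 kg.
Tool frame: the origin (TCP) lies at the very end of the fingers, on their centre line; the grasp point (between the pads) lies 19 mm behind it; x points along the fingers, z is the direction in which the jaws open and shut, and the axes are right-handed (so a half turn about x gives the same grasp; the last joint's range is limited). The gripper opens to 94 mm and grips with 3 to 60 N. Pads are 16 mm wide; open, the fingers measure 119 mm over their backs; the gripper's body (75 mm by 177 mm) begins 78 mm behind the grasp point.
Start: joints at [-1.295, 0.245, 1.558, -0, 1.339, -0.174], TCP at [0.283, -0.585, 0.205] pointing down, gripper open.
Joint ranges: [-3.13, 3.13], [-1.02, 2.26], [0.13, 2.54], [-0.95, 4.09], [0.21, 2.88], [-2.74, 2.74]. Speed limits (rad/s): [2.57, 2.57, 3.14, 3.14, 3.14, 3.14].

### API

Orientations are given as a unit quaternion [x, y, z, w].
In Python, from cell import ctrl, viewer, ticket, finder gives the robot as it stands. The module is installed in compiled form; this text tells all that it offers.
- The arm moves only by the tool send_rows, never from a script. Its argument "deltas" is a list of rows, each a list of 5 numbers: the closure, from -1 (fully open) to 1 (shut), then the shift along the tool's x, y, z in units of 15 cm (1.0 is 15 cm), then the turn about the tool's x in units of 30 degrees (1.0 is 30 degrees). A call has 1 to 20 rows; each row shifts and turns the pose as measured when the row begins, along the tool's axes as they then stand; what a row does not reach is not made up. A row lasts 1/8 s, in which the tool goes at most 62.5 mm and 10.7 degrees, less where a joint would pass 70% of its speed; a pose out of reach is approached as far as the arm can. A call with a number of a shift or a turn outside -1 to 1 is refused whole. A call with a gripper value outside its range is refused whole. The fingers move at their own pace and stop on an object; "grip_force" is the grip in N (left out, the last holds). Time passes only in rows, so rows that do not move let the fingers close. It gives the time, the measured TCP pose, the force and the opening at its end, in the units of the state.
- ctrl.get_obs(): the state, without advancing time (a new reading comes with each control period).
- viewer.snapshot(name): name is "scene" or "top"; returns (picture, depth): 480x640x3 uint8, red, green, blue; 480x640 float32, m along the optical axis (not along the pixel's ray), 0 where there is no reading.
- viewer.camera_info(name): a dict with "mtx" (3x3 intrinsics, pixels), "eye" and "orientation" of the camera in the world. Camera axes: x right, y down, z forward; pixel columns grow to the right and rows downward; lengths in m; the calibration is good to about 2 mm. A picture is of the moment at which its call begins. camera_info takes no time and is no camera call.
- ticket.finish_job(): hands the job in, once; it reports no verdict.
Trained networks look in the newest picture that a camera, given by its name, has taken for a name from the list of things; names that differ only in an ending like _2 or _b are one class to them, and where a whole thing is asked for, a point or a joint stands for the part that bears it (a point fixed in the world has none). Each returns a list of dicts, best first, with "score" (0 to 1); they miss things now and then, are a little off and sometimes report something else, mostly with a low value. They report only what shows in the picture. A call takes as long as a camera call. They do not tell look-alikes from the thing itself.
- finder.recognise(query, camera): "centre" ([x, y, z] in m, in world coordinates, good to about 4 mm: the middle of the surface that is visible of it).
- finder.tip_of(query, camera): "centre" ([x, y, z] in m, in world coordinates, good to about 4 mm: a listed point, or the origin of a listed thing).
The state is a dict: "time": time; "joints": joint angles; "qvel": joint speeds; "joint_efforts": joint torques, N m; "ee_pos": TCP position; "orientation": TCP orientation; "ft_force": force on the tool from outside, world axes, zero at the start; "wrist_torque": the same for the moment, N m; "opening": finger opening in m.
Only numpy, scipy, OpenCV 4.12 (cv2) and the standard library are available. Lean on these libraries where they do the work, as an engineer would, in place of code of your own. Each camera call takes 0.05 s, during which the arm holds its last target.

### The job

A customer at the parts counter needs a stepped pulley made up: thread the three belt pulleys onto the upright arbor in order of size, the biggest first at the bottom, then the middle one, then the smallest on top. Keep every hub facing up, lower each pulley down the shaft until it rests on what is below it instead of letting it drop, and finally let go and leave the stack standing. Leave the other goods on the counter where they are.

Things in the scene. Friction and masses are not known exactly. Their poses are not given: they have to be found in the camera images.
- big_c (a point): The big pulley, a loose plain aluminium V-belt pulley lying hub up: disc 120 mm across, 14 mm thick; round hub 44 mm across standing 12 mm above the disc (26 mm in all); bore 26 mm right through. About 0.6 kg, give or take a quarter. This point: on the bore axis, 13 mm above the underside; z points out of the hub end. The three differ only in disc diameter (120, 92, 64 mm).
- mid_c (a point): The mid pulley, a loose plain aluminium V-belt pulley lying hub up: disc 92 mm across, 14 mm thick; round hub 44 mm across standing 12 mm above the disc (26 mm in all); bore 26 mm right through. About 0.38 kg, give or take a quarter. This point: on the bore axis, 13 mm above the underside; z points out of the hub end. The three differ only in disc diameter (120, 92, 64 mm).
- small_c (a point): The small pulley, a loose plain aluminium V-belt pulley lying hub up: disc 64 mm across, 14 mm thick; round hub 44 mm across standing 12 mm above the disc (26 mm in all); bore 26 mm right through. About 0.22 kg, give or take a quarter. This point: on the bore axis, 13 mm above the underside; z points out of the hub end. The three differ only in disc diameter (120, 92, 64 mm).
- arbor_seat (a point): Arbor stand, fixed to the counter: a dark round base plate 104 mm across and 12 mm thick with an upright bare steel shaft 20 mm across in its middle. This point is the middle of the base plate's top face, where the first pulley comes to rest, 12 mm above the counter; z is up the shaft.
- arbor_tip (a point): Top end of the arbor's shaft, 80 mm above the base plate's top face. The shaft's last 8 mm taper to 10 mm across, so a pulley slightly off-centre is led on; below that there are 3 mm of play all round. Three pulleys stack 78 mm high.
- bolt_bin: Bystander: open grey plastic bin, 100 x 150 x 50 (mm). Loose. Origin at its underside centre.
- filter_box: Bystander: closed cardboard carton, 100 x 100 x 75 (mm). Loose. Origin at its underside centre.
- spanner: Bystander: steel spanner lying flat, about 200 long (mm). Loose. Origin at its underside near its middle.
- oil_filter: Bystander: white spin-on oil filter canister, 76 across, 85 high (mm). Loose. Origin at its underside centre.
- cleaner_jar: Bystander: white jar with black cap, 80 across, 85 high (mm). Loose. Origin at its underside centre.
- mug: Bystander: white mug, 80 across, 90 high (mm). Loose. Origin at its underside centre.
- bearing: Bystander: flat dark steel ball bearing, 80 across, bore 40, 22 high (not one of the pulleys) (mm). Loose. Origin at its underside centre.
Things that resemble listed ones, but are neither listed nor needed, are in the scene too. Leave any blue or green look-alike of the part that bears big_c alone. Leave any pink or purple look-alike of the part that bears arbor_seat alone.

How it is judged:
On the way, in this order (a step that is already met when the one before it is completed fails the run):
1. the big pulley is on the arbor, resting on the base plate (z of big_c in the frame of arbor_seat between 0.008 and 0.018 m and horizontal distance between big_c and arbor_seat below 0.007 m and angle between big_c's own z axis and vertical below 0.15 rad), for 0.2 s.
2. the mid pulley is on the arbor, resting on the big one (all of step 1 and z of mid_c in the frame of arbor_seat between 0.034 and 0.044 m and horizontal distance between mid_c and arbor_seat below 0.007 m and angle between mid_c's own z axis and vertical below 0.15 rad), for 0.2 s.
3. the small pulley is on the arbor, resting on the middle one (all of step 2 and z of small_c in the frame of arbor_seat between 0.06 and 0.07 m and horizontal distance between small_c and arbor_seat below 0.007 m and angle between small_c's own z axis and vertical below 0.15 rad), for 0.2 s.
At the end, for the whole second after the job is handed in: Big, middle and small pulley sit on the arbor in that order from the bottom, each within 5 mm of its resting height and 7 mm of the shaft's axis, hub up within 0.15 rad, at rest and released; they were threaded on in that order (all of step 3 and linear speed of each of big, mid, small below 0.02 m/s); the robot touches nothing.
It fails at once if a pulley drops down the shaft (faster than 0.6 m/s once on it) ((horizontal distance between big_c and arbor_seat below 0.02 m and z of big_c in the frame of arbor_seat below 0.09 m and linear speed of big above 0.6 m/s) or (horizontal distance between mid_c and arbor_seat below 0.02 m and z of mid_c in the frame of arbor_seat below 0.09 m and linear speed of mid above 0.6 m/s) or (horizontal distance between small_c and arbor_seat below 0.02 m and z of small_c in the frame of arbor_seat below 0.09 m and linear speed of small above 0.6 m/s)).
It fails at once if one of the bystanders is moved by more than 40 mm (distance of any of bolt_bin, filter_box, spanner, oil_filter, cleaner_jar, mug, bearing from where it was at the start of the episode above 0.04 m).
It also fails if it takes over 64 s, if anything falls off the work surface, if the arm or the gripper's body presses on something with over 40 N, if the wrist force passes 120 N, or if a joint passes its speed limit or range.

## Working session

There is one attempt and no reset: what is moved stays moved. The work goes in short steps, Python scripts to look and compute and a tool call to move; the robot and the scene stay as the last step left them, time stands still between calls to the robot, and variables do not carry over. Pictures are saved under pics/ and viewed, and the job is handed in when it is done.

Besides the shell and the picture viewer there is one more tool, called after ">>>" as a command line: name --pt "numbers of a row" for each row, then --argument value for the rest. send_rows: Moves the arm, as the interface text tells. Its arguments: {"type":"object","properties":{"deltas":{"type":"array"},"grip_force":{"type":"number"}},"required":["deltas"]}

```bash
mkdir -p pics
cat > h.py <<'E'
import numpy as np,cv2
from cell import ctrl,viewer,ticket,finder
from scipy.spatial.transform import Rotation as R
def snap(n,fn=None):
    p,d=viewer.snapshot(n)
    if fn: cv2.imwrite('pics/'+fn,p[:,:,::-1])
    return p,d
def cam(n):
    c=viewer.camera_info(n); o=np.array(c['orientation'])
    M=R.from_quat(o).as_matrix() if o.size==4 else o.reshape(3,3)
    return np.array(c['mtx']),np.array(c['eye']),M
def cloud(n,d):
    K,e,M=cam(n); v,u=np.mgrid[:480,:640]
    P=np.stack([(u-K[0,2])/K[0,0]*d,(v-K[1,2])/K[1,1]*d,d],-1)
    return P@M.T+e
def proj(n,X):
    K,e,M=cam(n); c=(np.array(X)-e)@M; return (K@c)[:2]/c[2]
E
python3 - <<'E'
from h import *
for n in('scene','top'):
    p,d=snap(n,n+'0.png'); np.savez(n+'0.npz',p=p,d=d)
    print(n,cam(n)[1])
    for q in ['big_c','mid_c','small_c','arbor_seat','arbor_tip']:
        for r in finder.tip_of(q,n)[:4]: print(q,np.round(r['centre'],3),round(r['score'],2),proj(n,r['centre']).astype(int))
print(ctrl.get_obs())
E
```

```text
scene [ 1.02071105 -0.56869103  0.8023221 ]
big_c [ 0.376 -0.393  0.01 ] 0.83 [102 331]
big_c [ 0.648 -0.058  0.013] 0.8 [324 297]
big_c [0.389 0.369 0.012] 0.63 [346 156]
big_c [ 0.474 -0.032  0.008] 0.62 [269 252]
mid_c [0.501 0.247 0.01 ] 0.63 [353 195]
small_c [ 0.466 -0.209  0.011] 0.92 [207 297]
small_c [ 0.475 -0.031  0.008] 0.52 [270 251]
arbor_seat [ 0.474 -0.03   0.009] 0.96 [270 251]
arbor_seat [ 0.331 -0.092  0.01 ] 0.91 [206 236]
arbor_seat [0.336 0.048 0.012] 0.78 [251 206]
arbor_tip [ 0.33  -0.088  0.093] 0.79 [202 208]
arbor_tip [ 0.472 -0.034  0.092] 0.68 [267 224]
top [ 0.38526137 -0.00437226  1.25485101]
big_c [0.387 0.373 0.006] 0.89 [160 326]
big_c [ 0.649 -0.063  0.018] 0.67 [355 202]
big_c [ 0.373 -0.4    0.012] 0.59 [516 324]
mid_c [0.507 0.247 0.013] 0.73 [217 269]
mid_c [ 0.651 -0.061  0.014] 0.39 [354 202]
small_c [ 0.466 -0.206  0.016] 0.77 [423 282]
arbor_seat [ 0.332 -0.095  0.01 ] 0.93 [374 346]
arbor_seat [ 0.473 -0.031  0.013] 0.64 [343 282]
arbor_seat [0.339 0.053 0.017] 0.6 [306 345]
arbor_tip [ 0.335 -0.089  0.097] 0.73 [375 347]
arbor_tip [ 0.471 -0.03   0.09 ] 0.62 [343 280]
arbor_tip [ 0.464 -0.21   0.017] 0.43 [425 283]
{'time': 0.6, 'joints': array([-1.29510828e+00,  2.45090771e-01,  1.55781717e+00, -1.51094278e-05,
        1.33869099e+00, -1.74107242e-01]), 'qvel': array([-0.00052332, -0.00117093,  0.00124435,  0.00018565,  0.00151083,
        0.0001406 ]), 'joint_efforts': array([-1.04030518e-03, -4.15608966e+01, -3.14708841e+01,  6.84680371e-02,
        2.91079975e-02, -1.99512147e-05]), 'ee_pos': array([ 0.28260646, -0.5853546 ,  0.20545192]), 'orientation': array([ 0.37590177,  0.59891755, -0.37590651,  0.59890728]), 'ft_force': array([0.21479897, 0.34840079, 0.25096165]), 'wrist_torque': array([ 0.0197123 , -0.00249119, -0.01225491]), 'opening': 0.09395122053912885}
```

View pics/scene0.png

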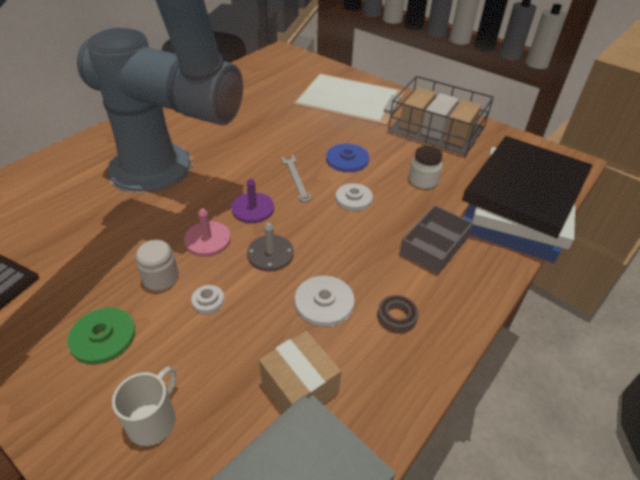

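View pics/top0.png

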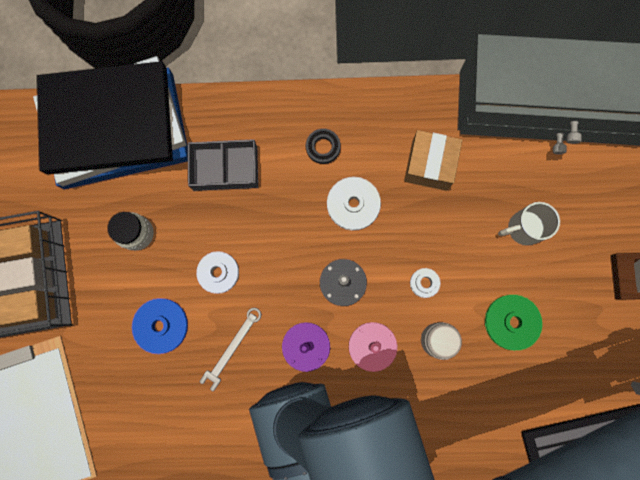

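Candidates in the top view:
- Big pulley: the plain white disc at (354,203). The blue (160,326) and green (514,322) discs are look-alikes, and the dark ring at (323,146) is the bearing.
- Mid pulley: white disc at (217,272).
- Small pulley: white disc at (425,283).
- Arbor: the dark grey one at (343,282). The purple (306,347) and pink (373,347) ones are look-alikes.

Next I fit these precisely and check a close crop.

```bash
cat >> h.py <<'E'
def circ(pts):
    h=cv2.convexHull(pts.astype(np.float32))[:,0]
    A=np.c_[2*h,np.ones(len(h))]; s=np.linalg.lstsq(A,(h**2).sum(1),rcond=None)[0]
    return s[:2],np.sqrt(s[2]+s[:2]@s[:2])
def fit(d,c,rad,z0,z1,n='top'):
    P=cloud(n,d); m=(np.hypot(P[...,0]-c[0],P[...,1]-c[1])<rad)&(P[...,2]>z0)&(P[...,2]<z1)&(d>0)
    q=P[m]; cc,r=circ(q[:,:2]); return np.round(cc,4),round(r,4),len(q),np.round(np.median(q[:,2]),4)
E
python3 - <<'E'
from h import *
for n in('top','scene'):
    f=np.load(n+'0.npz'); d=f['d']
    for nm,c,r in (('big',(.649,-.061),.08),('mid',(.506,.247),.06),('small',(.466,-.207),.05)):
        print(n,nm,'disc',fit(d,c,r,.008,.05,n),'hub',fit(d,c,.035,.021,.05,n))
    print(n,'arbor',fit(d,(.473,-.031),.065,.007,.2,n),'tip',fit(d,(.473,-.031),.03,.08,.12,n))
    print(n,'table',np.median(cloud(n,d)[230:260,280:330,2]) if n=='top' else '')
p=np.load('top0.npz')['p']
cv2.imwrite('pics/crop.png',cv2.resize(p[160:330,180:460,::-1],None,fx=2.8,fy=2.8,interpolation=cv2.INTER_CUBIC))
o=ctrl.get_obs(); print(np.round(R.from_quat(o['orientation']).as_matrix(),3))
E
```

```text
top big disc (array([ 0.6492, -0.0584]), np.float64(0.0595), 2042, np.float64(0.0132)) hub (array([ 0.6485, -0.0586]), np.float64(0.0218), 199, np.float64(0.0245))
top mid disc (array([0.5015, 0.2481]), np.float64(0.0456), 1234, np.float64(0.0136)) hub (array([0.5018, 0.2477]), np.float64(0.0217), 199, np.float64(0.0251))
top small disc (array([ 0.4666, -0.2089]), np.float64(0.0315), 571, np.float64(0.0148)) hub (array([ 0.4666, -0.2085]), np.float64(0.0215), 203, np.float64(0.0252))
top arbor (array([ 0.4725, -0.0294]), np.float64(0.0515), 1641, np.float64(0.0111)) tip (array([ 0.4725, -0.0292]), np.float64(0.009), 68, np.float64(0.0868))
top table -0.001172998587097518
scene big disc (array([ 0.6505, -0.0598]), np.float64(0.06), 2140, np.float64(0.0144)) hub (array([ 0.6506, -0.06  ]), np.float64(0.0224), 248, np.float64(0.0254))
scene mid disc (array([0.5031, 0.2466]), np.float64(0.0465), 685, np.float64(0.0148)) hub (array([0.5036, 0.2463]), np.float64(0.0228), 140, np.float64(0.0255))
scene small disc (array([ 0.4686, -0.2107]), np.float64(0.0317), 607, np.float64(0.0164)) hub (array([ 0.4683, -0.2108]), np.float64(0.0224), 240, np.float64(0.0257))
scene arbor (array([ 0.4745, -0.0318]), np.float64(0.0521), 1377, np.float64(0.0123)) tip (array([ 0.4764, -0.0332]), np.float64(0.0087), 65, np.float64(0.0874))
scene table 
[[-0.     0.901  0.435]
 [ 0.     0.435 -0.901]
 [-1.    -0.    -0.   ]]
```

View pics/crop.png

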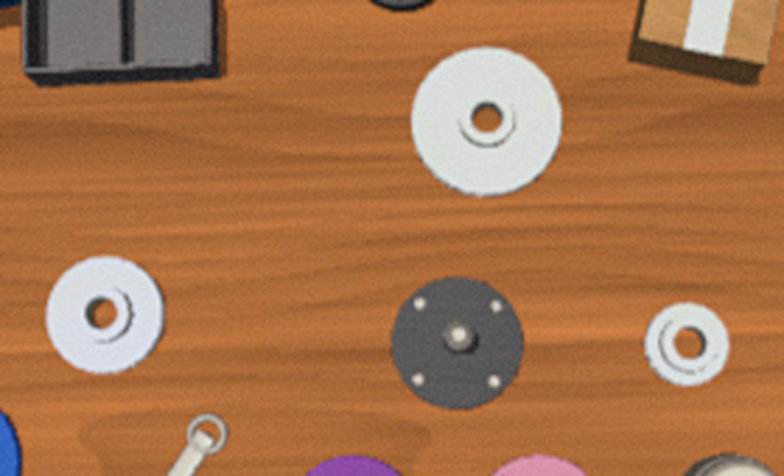

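The crop shows the three plain white pulleys, hub up, and the grey arbor. Both cameras agree within 2–3 mm. Moving over the big pulley.

>>> send_rows --pt "-1 0 0.3 -0.17 0" --pt "-1 0 0.3 -0.17 0" --pt "-1 0 0.3 -0.17 0" --pt "-1 0 0.3 -0.17 0" --pt "-1 0 0.3 -0.17 0" --pt "-1 0 0.3 -0.17 0" --pt "-1 0 0.3 -0.17 0" --pt "-1 0 0.3 -0.17 0" --pt "-1 0 0.3 -0.17 0" --pt "-1 0 0.3 -0.17 0" --pt "-1 0 0.3 -0.17 0" --pt "-1 0 0.3 -0.17 0" --pt "-1 0 0 0 0" --grip_force 25

```text
time: 2.22
ee_pos: [0.6479, -0.0605, 0.2073]
orientation: [0.377, 0.596, -0.377, 0.601]
ft_force: [-0.7, -0.2, -0.2]
opening: 0.0938
```

```bash
cat >> h.py <<'E'
def go(x,y,z=None):
    o=ctrl.get_obs(); M=R.from_quat(o['orientation']).as_matrix(); p=o['ee_pos']
    t=np.array([x,y,p[2] if z is None else z]); 
    print('t',round(o['time'],2),'pos',p.round(4),'F',o['ft_force'].round(1),'T',o['wrist_torque'].round(2),'open',round(o['opening'],4),'units',((t-p)@M/.15).round(3))
E
python3 -c "
from h import *
go(.6497,-.0593,.017)"
```

```text
t 2.23 pos [ 0.6479 -0.0605  0.2073] F [-0.7 -0.2 -0.2] T [-0.03  0.03 -0.03] open 0.0938 units [ 1.268  0.011 -0.009]
```

>>> send_rows --pt "-1 0.25 0.01 -0.01 0" --pt "-1 0.25 0 0 0" --pt "-1 0.25 0 0 0" --pt "-1 0.25 0 0 0" --pt "-1 0.12 0 0 0" --pt "-1 0 0 0 0"

```text
time: 2.98
ee_pos: [0.65, -0.0635, 0.0373]
orientation: [0.377, 0.594, -0.378, 0.602]
ft_force: [0.4, -0.4, -0.5]
opening: 0.0939
```

```bash
python3 -c "
from h import *
go(.6497,-.0593,.017)
p,d=snap('scene','a.png');cv2.imwrite('pics/a.png',cv2.resize(p[200:360,220:430,::-1],None,fx=3.5,fy=3.5))"
```

```text
t 2.98 pos [ 0.65   -0.0635  0.0373] F [ 0.4 -0.4 -0.5] T [ 0.01 -0.02  0.05] open 0.0939 units [ 0.135  0.01  -0.028]
```

View pics/a.png

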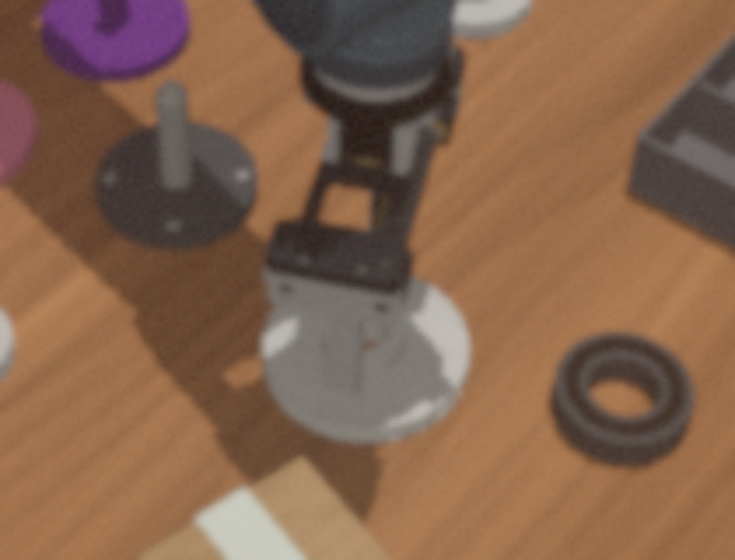

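The gripper is above the big pulley's disc, with its fingers either side of the hub. Correcting the drift, descending and closing.

>>> send_rows --pt "-1 0.06 0.01 -0.03 0" --pt "-1 0.06 0 0 0" --pt "-1 0 0 0 0" --pt "1 0 0 0 0" --pt "1 0 0 0 0" --pt "1 0 0 0 0" --pt "1 0 0 0 0" --pt "1 0 0 0 0" --pt "1 0 0 0 0" --pt "1 0 0 0 0" --grip_force 40

```text
time: 4.28
ee_pos: [0.6538, -0.057, 0.0256]
orientation: [0.379, 0.592, -0.376, 0.604]
ft_force: [-6.6, 9.5, 14.2]
opening: 0.0303
```

```bash
python3 -c "
from h import *
go(.6497,-.0593,.017)"
```

```text
t 4.28 pos [ 0.6538 -0.057   0.0256] F [-6.6  9.5 14.2] T [ 1.98  1.1  -0.04] open 0.0303 units [ 0.057 -0.032  0.001]
```

```bash
python3 -c "
from h import *
p,d=snap('scene');cv2.imwrite('pics/b.png',cv2.resize(p[200:360,220:430,::-1],None,fx=3.5,fy=3.5,interpolation=2))
p,d=snap('top');cv2.imwrite('pics/b2.png',cv2.resize(p[130:300,280:440,::-1],None,fx=3.5,fy=3.5,interpolation=2))
go(.65,-.06)
print(fit(d,(.65,-.06),.09,.008,.02))"
```

```text
t 4.38 pos [ 0.6546 -0.0577  0.0263] F [-2.5  4.9  8.1] T [1.06 0.43 0.01] open 0.0199 units [-0.001 -0.035  0.001]Traceback (most recent call last):
  File "<string>", line 6, in <module>
    print(fit(d,(.65,-.06),.09,.008,.02))
          ~~~^^^^^^^^^^^^^^^^^^^^^^^^^^^
  File "h.py", line 24, in fit
    q=P[m]; cc,r=circ(q[:,:2]); return np.round(cc,4),round(r,4),len(q),np.round(np.median(q[:,2]),4)
                 ~~~~^^^^^^^^^
  File "h.py", line 19, in circ
    h=cv2.convexHull(pts.astype(np.float32))[:,0]
      ~~~~~~~~~~~~~~~~~~~~~~~~~~~~~~~~~~~~~~^^^^^
TypeError: 'NoneType' object is not subscriptable
```

View pics/b.png

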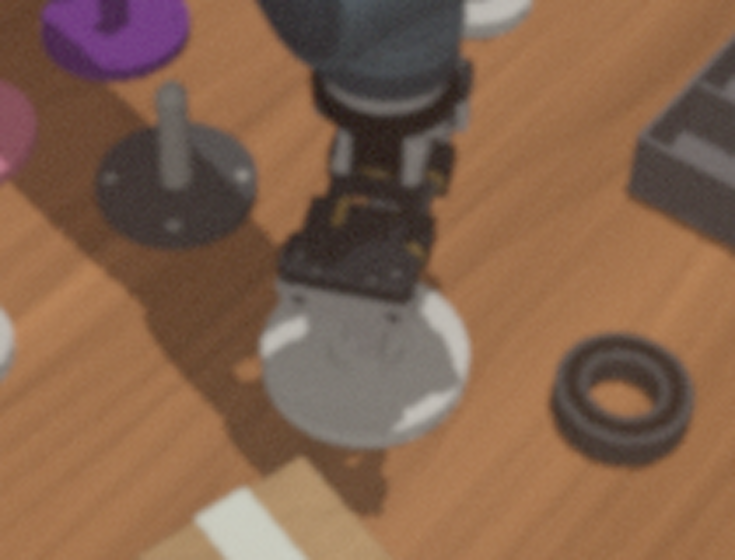

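View pics/b2.png

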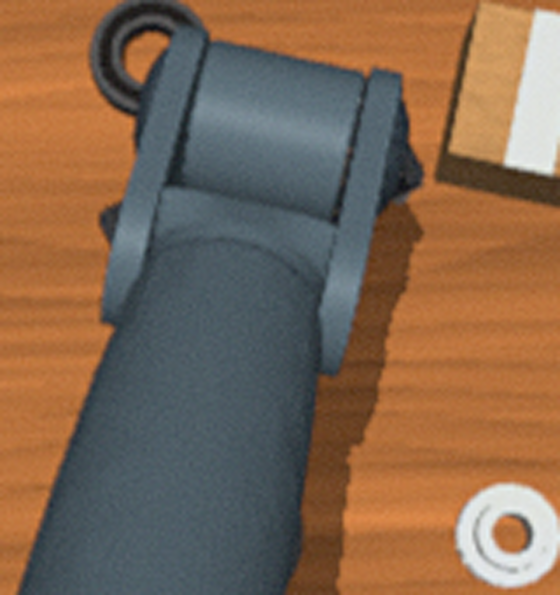

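The fingers closed on top of the hub, so the descent was too shallow. Opening, lifting slightly and re-measuring.

>>> send_rows --pt "-1 -0.05 0 0 0" --pt "-1 -0.05 0 0 0" --pt "-1 0 0 0 0" --pt "-1 0 0 0 0" --pt "-1 0 0 0 0" --pt "-1 0 0 0 0" --pt "-1 0 0 0 0"

```text
time: 5.25
ee_pos: [0.6541, -0.0585, 0.0416]
orientation: [0.379, 0.59, -0.376, 0.605]
ft_force: [-0.2, -0.2, -0.8]
opening: 0.0863
```

```bash
python3 -c "
from h import *
p,d=snap('scene');cv2.imwrite('pics/c.png',cv2.resize(p[200:360,220:430,::-1],None,fx=3.5,fy=3.5,interpolation=2))
go(.65,-.06,.0155)
P=cloud('scene',d)
print(fit(d,(.6505,-.06),.075,.008,.02,'scene'),fit(d,(.6505,-.06),.09,.003,.02,'scene'))"
```

```text
t 5.3 pos [ 0.6541 -0.0585  0.0416] F [-0.3  0.2  0.5] T [-0.   -0.02  0.02] open 0.0903 units [ 0.174 -0.032 -0.006]
(array([ 0.6529, -0.0633]), np.float64(0.0597), 1533, np.float64(0.0141)) (array([ 0.6507, -0.0592]), np.float64(0.0839), 1670, np.float64(0.0139))
```

View pics/c.png

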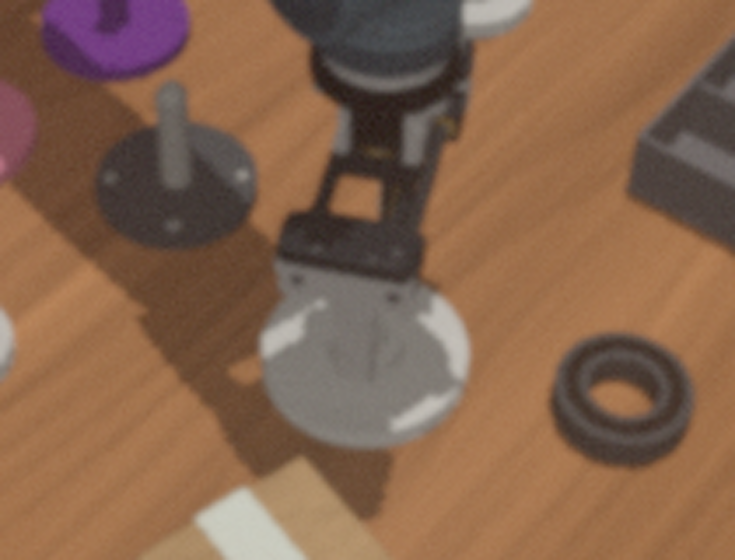

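>>> send_rows --pt "-1 0.09 -0.02 0.01 0" --pt "-1 0.05 0 0 0" --pt "-1 0.02 0 0 0" --pt "-1 0 0 0 0"

```text
time: 5.8
ee_pos: [0.6519, -0.0615, 0.0151]
orientation: [0.379, 0.591, -0.376, 0.605]
ft_force: [1.1, 0.4, 0.1]
opening: 0.0945
```

```bash
python3 -c "
from h import *
go(.652,-.061,.0155)"
```

```text
t 5.8 pos [ 0.6519 -0.0615  0.0151] F [1.1 0.4 0.1] T [ 0.01 -0.02  0.05] open 0.0945 units [-0.002  0.002 -0.003]
```

>>> send_rows --pt "1 0 0 0 0" --pt "1 0 0 0 0" --pt "1 0 0 0 0" --pt "1 0 0 0 0" --pt "1 0 0 0 0"

```text
time: 6.42
ee_pos: [0.6524, -0.0615, 0.0158]
orientation: [0.379, 0.59, -0.376, 0.605]
ft_force: [-0.9, 0.0, -0.5]
opening: 0.0476
```

```bash
python3 -c "
from h import *
go(.652,-.061,.0155)"
```

```text
t 6.42 pos [ 0.6524 -0.0615  0.0158] F [-0.9  0.  -0.5] T [-0.01  0.01 -0.01] open 0.0476 units [ 0.002 -0.001 -0.004]
```

>>> send_rows --pt "1 0 0 0 0" --pt "1 0 0 0 0" --pt "1 0 0 0 0"

```text
time: 6.8
ee_pos: [0.6526, -0.0619, 0.0159]
orientation: [0.379, 0.59, -0.376, 0.605]
ft_force: [0.5, -0.5, -2.2]
opening: 0.0424
```

```bash
python3 -c "
from h import *
go(.652,-.061,.0155)
p,d=snap('scene');cv2.imwrite('pics/d.png',cv2.resize(p[200:360,220:430,::-1],None,fx=3.5,fy=3.5,interpolation=2))"
```

```text
t 6.8 pos [ 0.6526 -0.0619  0.0159] F [ 0.5 -0.5 -2.2] T [-0.04  0.01  0.11] open 0.0424 units [ 0.002 -0.001 -0.007]
```

View pics/d.png

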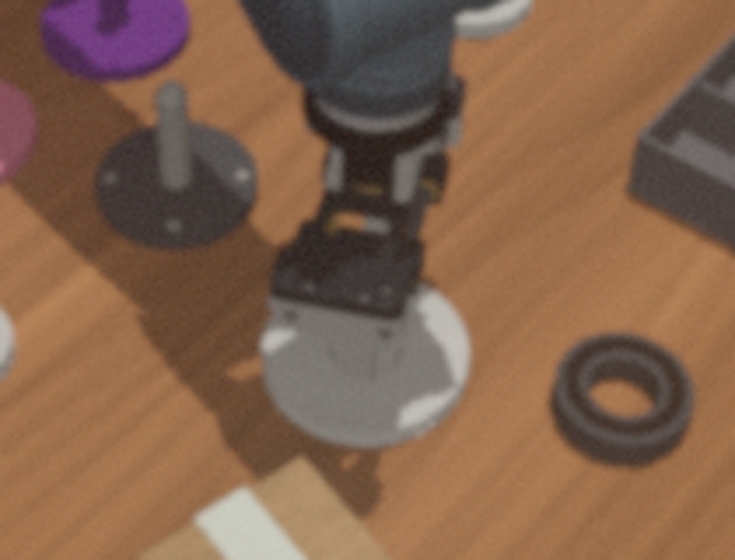

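>>> send_rows --pt "1 0 0 0 0" --pt "1 0 0 0 0" --pt "1 -0.02 0 0 0" --pt "1 -0.05 0 0 0" --pt "1 -0.05 0 0 0" --pt "1 0 0 0 0" --grip_force 50

```text
time: 7.6
ee_pos: [0.648, -0.0601, 0.0305]
orientation: [0.378, 0.594, -0.377, 0.602]
ft_force: [0.1, 0.1, -6.8]
opening: 0.0424
```

```bash
python3 -c "
from h import *
go(.652,-.061,.0155)
p,d=snap('scene');cv2.imwrite('pics/e.png',cv2.resize(p[200:360,220:430,::-1],None,fx=3.5,fy=3.5,interpolation=2))"
```

```text
t 7.6 pos [ 0.648  -0.0601  0.0305] F [ 0.1  0.1 -6.8] T [-0.02  0.04  0.03] open 0.0424 units [0.101 0.021 0.016]
```

View pics/e.png

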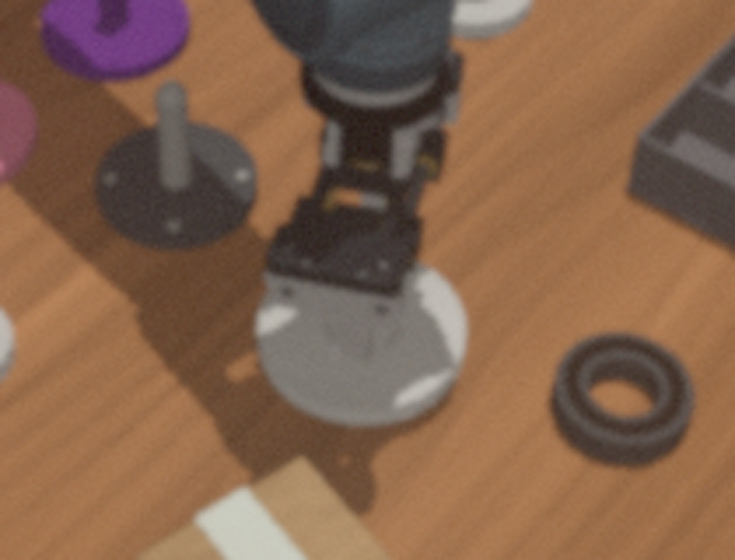

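>>> send_rows --pt "1 -0.1 0 0 0" --pt "1 -0.2 0 0 0" --pt "1 -0.2 0 0 0" --pt "1 -0.2 0 0 0" --pt "1 -0.1 0 0 0" --pt "1 0 0 0 0"

```text
time: 8.4
ee_pos: [0.646, -0.0593, 0.1564]
orientation: [0.378, 0.594, -0.377, 0.602]
ft_force: [0.1, -0.6, -7.5]
opening: 0.0426
```

```bash
cat >> h.py <<'E'
def disc(zr,dr,n='scene',tol=.01,fn=None,rad=.1):
    """find held disc near TCP: points in z band of disc top, robust circle of known radius dr"""
    from scipy.optimize import least_squares
    o=ctrl.get_obs(); t=o['ee_pos']; p,d=snap(n); P=cloud(n,d)
    hsv=cv2.cvtColor(p,cv2.COLOR_RGB2HSV)
    m=(abs(P[...,2]-(t[2]+zr))<tol)&(np.hypot(P[...,0]-t[0],P[...,1]-t[1])<rad)&(hsv[...,1]<60)&(hsv[...,2]>90)&(d>0)
    q=P[m]; pl=np.linalg.lstsq(np.c_[q[:,:2]-t[:2],np.ones(len(q))],q[:,2],rcond=None)[0]
    h=cv2.convexHull(q[:,:2].astype(np.float32))[:,0]
    s=least_squares(lambda c:np.hypot(h[:,0]-c[0],h[:,1]-c[1])-dr,t[:2],loss='soft_l1',f_scale=.001)
    if fn:
        u=proj(n,[t[0],t[1],t[2]]).astype(int); y0=max(u[1]-100,0);x0=max(u[0]-130,0)
        cv2.imwrite('pics/'+fn,cv2.resize(p[y0:y0+200,x0:x0+260,::-1],None,fx=3,fy=3,interpolation=2))
    print('disc',s.x.round(4),'n',len(q),'minus tcp',(s.x-t[:2]).round(4),'tilt',pl[:2].round(3),'z-tcp',round(pl[2]-t[2],4))
E
python3 -c "
from h import *
go(.4737,-.0306)
disc(-.002,.06,fn='f.png')"
```

```text
t 8.4 pos [ 0.646  -0.0593  0.1564] F [ 0.1 -0.6 -7.5] T [-0.01 -0.05  0.03] open 0.0426 units [-0.013 -0.955 -0.666]
disc [ 0.646  -0.0601] n 1772 minus tcp [ 0.     -0.0008] tilt [-0.017  0.018] z-tcp -0.0017
```

View pics/f.png

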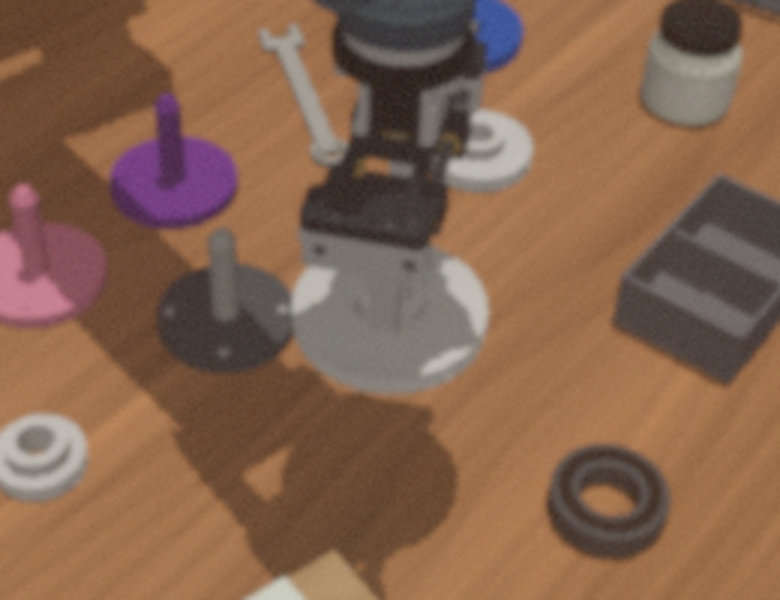

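The big pulley is held level and centred in the gripper. Moving over the arbor.

>>> send_rows --pt "1 0 -0.1 -0.07 0" --pt "1 0 -0.2 -0.14 0" --pt "1 0 -0.2 -0.14 0" --pt "1 0 -0.2 -0.14 0" --pt "1 0 -0.15 -0.1 0" --pt "1 0 -0.1 -0.07 0" --pt "1 0 0 0 0" --pt "1 0 0 0 0"

```text
time: 9.45
ee_pos: [0.462, -0.0283, 0.142]
orientation: [0.376, 0.601, -0.379, 0.594]
ft_force: [0.8, 0.7, -7.2]
opening: 0.0425
```

```bash
python3 -c "
from h import *
go(.4742,-.031)
disc(-.002,.06)"
```

```text
t 9.45 pos [ 0.462  -0.0283  0.142 ] F [ 0.8  0.7 -7.2] T [-0.01 -0.07 -0.05] open 0.0425 units [-0.001  0.065  0.051]
disc [ 0.4617 -0.029 ] n 1413 minus tcp [-0.0003 -0.0007] tilt [-0.03   0.017] z-tcp -0.0018
```

>>> send_rows --pt "1 0 0.06 0.05 0" --pt "1 0 0 0 0" --pt "1 0 0 0 0"

```text
time: 9.88
ee_pos: [0.4757, -0.0319, 0.1418]
orientation: [0.376, 0.601, -0.379, 0.594]
ft_force: [-0.3, -0.3, -7.3]
opening: 0.0423
```

```bash
python3 -c "
from h import *
go(.4742,-.031)
disc(-.002,.06)"
```

```text
t 9.88 pos [ 0.4757 -0.0319  0.1418] F [-0.3 -0.3 -7.3] T [ 0.03 -0.01  0.06] open 0.0423 units [ 0.    -0.006 -0.009]
disc [ 0.4752 -0.0326] n 1424 minus tcp [-0.0005 -0.0007] tilt [-0.029  0.013] z-tcp -0.0017
```

>>> send_rows --pt "1 0.06 -0.01 -0.01 0" --pt "1 0.06 0 0 0" --pt "1 0.06 0 0 0" --pt "1 0 0 0 0"

```text
time: 10.42
ee_pos: [0.4724, -0.0308, 0.1122]
orientation: [0.376, 0.602, -0.38, 0.594]
ft_force: [0.1, 0.0, -7.4]
opening: 0.0423
```

```bash
python3 -c "
from h import *
go(.4742,-.031,.029)
disc(-.002,.06,fn='g.png')"
```

```text
t 10.43 pos [ 0.4724 -0.0308  0.1122] F [ 0.1  0.  -7.4] T [ 0.01 -0.02 -0.02] open 0.0423 units [0.555 0.016 0.01 ]
disc [ 0.4721 -0.0319] n 1389 minus tcp [-0.0003 -0.0011] tilt [-0.034  0.017] z-tcp -0.0017
```

View pics/g.png

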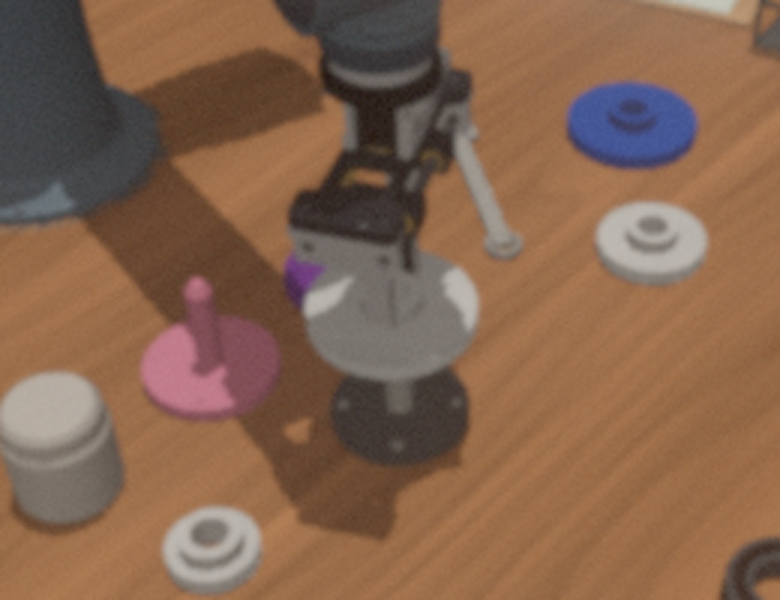

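The disc sits over the shaft, about 2 mm off. Nudging it and starting down.

>>> send_rows --pt "1 0.04 0.01 0.01 0" --pt "1 0.05 0 0 0" --pt "1 0.05 0 0 0" --pt "1 0.05 0 0 0"

```text
time: 10.98
ee_pos: [0.4758, -0.032, 0.0836]
orientation: [0.376, 0.6, -0.379, 0.595]
ft_force: [0.2, 1.5, -7.0]
opening: 0.0424
```

```bash
python3 -c "
from h import *
go(.4742,-.031,.029)
disc(-.002,.06)"
```

```text
t 10.97 pos [ 0.4758 -0.032   0.0836] F [ 0.2  1.5 -7. ] T [-0.01 -0.01 -0.03] open 0.0424 units [ 0.364 -0.004 -0.009]
disc [ 0.4756 -0.0329] n 1331 minus tcp [-0.0002 -0.0009] tilt [-0.027  0.015] z-tcp -0.0017
```

It is threaded with no side force. Continuing down.

>>> send_rows --pt "1 0.05 0 -0.01 0" --pt "1 0.05 0 0 0" --pt "1 0.05 0 0 0" --pt "1 0.05 0 0 0" --pt "1 0.05 0 0 0" --pt "1 0.04 0 0 0"

```text
time: 11.78
ee_pos: [0.4742, -0.0304, 0.0362]
orientation: [0.376, 0.601, -0.379, 0.595]
ft_force: [-0.0, 0.5, -6.5]
opening: 0.0424
```

```bash
python3 -c "
from h import *
go(.4742,-.031,.028)
disc(-.002,.06)"
```

```text
t 11.78 pos [ 0.4742 -0.0304  0.0362] F [-0.   0.5 -6.5] T [ 0.01 -0.03  0.02] open 0.0424 units [ 0.055 -0.001  0.004]
disc [ 0.4743 -0.0314] n 1239 minus tcp [ 0.0001 -0.001 ] tilt [-0.03   0.017] z-tcp -0.0017
```

>>> send_rows --pt "1 0.03 0 0 0" --pt "1 0.03 0 0 0" --pt "1 0 0 0 0"

```text
time: 12.2
ee_pos: [0.4751, -0.0301, 0.0281]
orientation: [0.377, 0.601, -0.379, 0.595]
ft_force: [-0.3, -0.5, -6.5]
opening: 0.0427
```

```bash
python3 -c "
from h import *
go(.4742,-.031,.028)"
```

```text
t 12.2 pos [ 0.4751 -0.0301  0.0281] F [-0.3 -0.5 -6.5] T [ 0.03 -0.12  0.03] open 0.0427 units [ 0.    -0.008  0.003]
```

>>> send_rows --pt "1 0.015 0 0 0" --pt "1 0.01 0 0 0"

```text
time: 12.45
ee_pos: [0.4754, -0.0301, 0.0275]
orientation: [0.376, 0.602, -0.379, 0.594]
ft_force: [-7.7, 3.5, 9.7]
opening: 0.0425
```

```bash
python3 -c "
from h import *
go(.4742,-.031,.028)"
```

```text
t 12.45 pos [ 0.4754 -0.0301  0.0275] F [-7.7  3.5  9.7] T [ 0.03  1.45 -0.14] open 0.0425 units [-0.003 -0.01   0.002]
```

Contact force shows it is seated. Releasing and lifting straight up.

>>> send_rows --pt "-1 0 0 0 0" --pt "-1 0 0 0 0" --pt "-1 0 0 0 0" --pt "-1 0 0 0 0" --pt "-1 0 0 0 0" --pt "-1 -0.05 0 0 0" --pt "-1 -0.2 0 0 0" --pt "-1 -0.3 0 0 0" --pt "-1 -0.3 0 0 0" --pt "-1 -0.2 0 0 0" --pt "-1 0 0 0 0"

```text
time: 13.82
ee_pos: [0.4792, -0.0313, 0.194]
orientation: [0.377, 0.599, -0.379, 0.597]
ft_force: [-0.3, 0.7, 0.1]
opening: 0.094
```

```bash
python3 -c "
from h import *
go(.5025,.2472)
p,d=snap('scene','i.png')
print(fit(d,(.4745,-.032),.075,.015,.06,'scene'),fit(d,(.4745,-.032),.035,.033,.05,'scene'))
print('mid',fit(d,(.503,.247),.06,.008,.05,'scene'),fit(d,(.503,.247),.035,.021,.05,'scene'))"
```

```text
t 13.82 pos [ 0.4792 -0.0313  0.194 ] F [-0.3  0.7  0.1] T [0.03 0.01 0.03] open 0.094 units [-0.003  0.938 -1.61 ]
(array([ 0.4748, -0.0314]), np.float64(0.0603), 1687, np.float64(0.0262)) (array([ 0.4753, -0.031 ]), np.float64(0.022), 198, np.float64(0.038))
mid (array([0.5032, 0.246 ]), np.float64(0.0467), 688, np.float64(0.0148)) (array([0.5029, 0.246 ]), np.float64(0.0224), 144, np.float64(0.0252))
```

View pics/i.png

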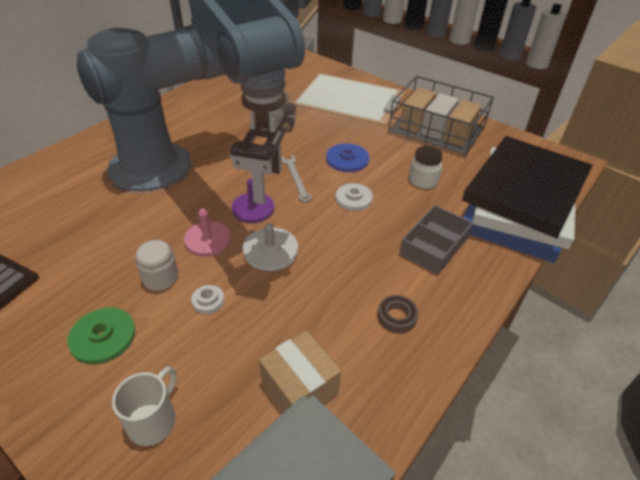

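Big is seated: disc top at 26.2 mm, around pixel (270,248). On to the mid pulley.

>>> send_rows --pt "-1 0 0.11 -0.2 0" --pt "-1 0 0.14 -0.24 0" --pt "-1 0 0.14 -0.24 0" --pt "-1 0 0.14 -0.24 0" --pt "-1 0 0.14 -0.24 0" --pt "-1 0 0.14 -0.24 0" --pt "-1 0 0.11 -0.18 0" --pt "-1 0 0 0 0" --pt "-1 0 0 0 0"

```text
time: 15.0
ee_pos: [0.4913, 0.2484, 0.1714]
orientation: [0.37, 0.608, -0.387, 0.587]
ft_force: [0.1, -0.7, -0.1]
opening: 0.0941
```

```bash
python3 -c "
from h import *
go(.503,.247,.0155)"
```

```text
t 15.0 pos [0.4913 0.2484 0.1714] F [ 0.1 -0.7 -0.1] T [-0.02 -0.05  0.05] open 0.0941 units [1.035 0.104 0.054]
```

```bash
cat >> h.py <<'E'
def ax():
    print('toolx',R.from_quat(ctrl.get_obs()['orientation']).as_matrix()[:,0].round(4))
E
python3 -c "
from h import *
ax()"
```

```text
toolx [-0.038  -0.0045 -0.9993]
```

>>> send_rows --pt "-1 0.15 0.04 0.05 0" --pt "-1 0.25 0.03 0 0" --pt "-1 0.25 0 0 0" --pt "-1 0.15 0 0 0" --pt "-1 0 0 0 0"

```text
time: 15.62
ee_pos: [0.4988, 0.2387, 0.0459]
orientation: [0.371, 0.607, -0.39, 0.585]
ft_force: [-1.1, -0.3, -0.1]
opening: 0.0939
```

```bash
python3 -c "
from h import *
ax();go(.503,.247,.0155)"
```

```text
toolx [-0.0405 -0.006  -0.9992]
t 15.62 pos [0.4988 0.2387 0.0459] F [-1.1 -0.3 -0.1] T [-0.06  0.04 -0.01] open 0.0939 units [ 0.201  0.056 -0.036]
```

>>> send_rows --pt "-1 0.06 0.05 -0.03 0" --pt "-1 0.06 0 0 0" --pt "-1 0.03 0 0 0" --pt "-1 0 0 0 0"

```text
time: 16.12
ee_pos: [0.5053, 0.2458, 0.0244]
orientation: [0.373, 0.605, -0.389, 0.586]
ft_force: [-0.2, -0.0, 0.2]
opening: 0.0937
```

```bash
python3 -c "
from h import *
ax();go(.503,.247,.0155)"
```

```text
toolx [-0.0361 -0.0049 -0.9993]
t 16.12 pos [0.5053 0.2458 0.0244] F [-0.2 -0.   0.2] T [-0.04 -0.03  0.  ] open 0.0937 units [ 0.06  -0.009 -0.013]
```

>>> send_rows --pt "-1 0.04 -0.01 -0.01 0" --pt "-1 0.02 0 0 0" --pt "-1 0 0 0 0"

```text
time: 16.5
ee_pos: [0.5032, 0.2468, 0.0155]
orientation: [0.373, 0.605, -0.389, 0.586]
ft_force: [0.7, 0.0, -0.1]
opening: 0.0938
```

```bash
python3 -c "
from h import *
ax();go(.503,.247,.0155)"
```

```text
toolx [-0.035  -0.0047 -0.9994]
t 16.5 pos [0.5032 0.2468 0.0155] F [ 0.7  0.  -0.1] T [ 0.01  0.   -0.01] open 0.0938 units [ 0.    -0.    -0.002]
```

>>> send_rows --pt "1 0 0 0 0" --pt "1 0 0 0 0" --pt "1 0 0 0 0" --pt "1 0 0 0 0" --pt "1 0 0 0 0" --pt "1 0 0 0 0" --pt "1 0 0 0 0" --pt "1 0 0 0 0" --grip_force 40

```text
time: 17.5
ee_pos: [0.5036, 0.2469, 0.016]
orientation: [0.373, 0.605, -0.389, 0.586]
ft_force: [0.5, -0.4, 0.4]
opening: 0.0424
```

```bash
python3 -c "
from h import *
ax();go(.503,.247,.0155)"
```

```text
toolx [-0.0341 -0.0044 -0.9994]
t 17.5 pos [0.5036 0.2469 0.016 ] F [ 0.5 -0.4  0.4] T [ 0.02 -0.    0.  ] open 0.0424 units [ 0.003 -0.003 -0.002]
```

>>> send_rows --pt "1 -0.04 0 0 0" --pt "1 -0.15 0 0 0" --pt "1 -0.25 0 0 0" --pt "1 -0.25 0 0 0" --pt "1 -0.2 0 0 0" --pt "1 -0.1 0 0 0" --pt "1 0 0 0 0"

```text
time: 18.38
ee_pos: [0.5035, 0.2461, 0.1628]
orientation: [0.369, 0.608, -0.393, 0.583]
ft_force: [0.3, 1.0, -4.3]
opening: 0.0418
```

```bash
python3 -c "
from h import *
ax();go(.4745,-.031)
disc(-.002,.046,rad=.08,fn='j.png')"
```

```text
toolx [-0.0477 -0.0082 -0.9988]
t 18.38 pos [0.5035 0.2461 0.1628] F [ 0.3  1.  -4.3] T [ 0.01 -0.09 -0.01] open 0.0418 units [ 0.024 -0.949  1.597]
disc [0.5034 0.244 ] n 566 minus tcp [-0.0001 -0.0021] tilt [-0.026  0.031] z-tcp -0.0018
```

View pics/j.png

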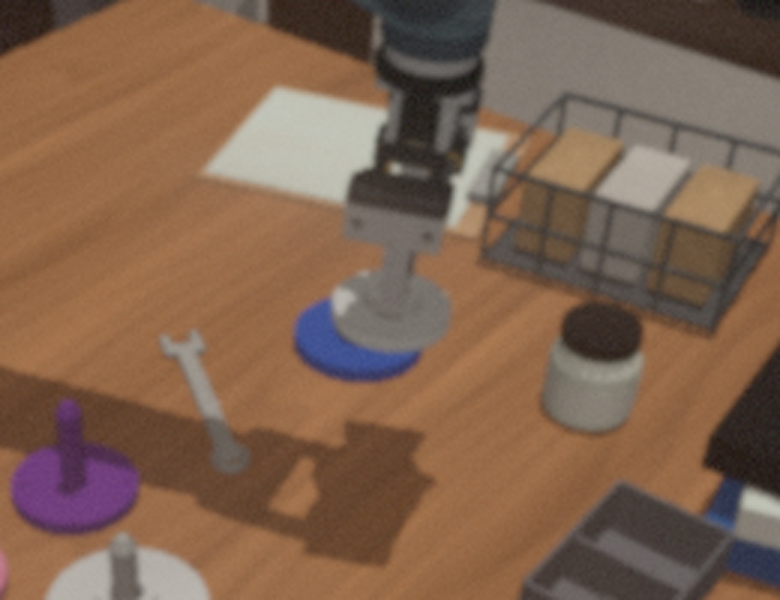

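The mid pulley is held and clear of everything. Back to the arbor.

>>> send_rows --pt "1 0 -0.08 0.13 0" --pt "1 0 -0.13 0.22 0" --pt "1 0 -0.14 0.23 0" --pt "1 0 -0.14 0.23 0" --pt "1 0 -0.14 0.23 0" --pt "1 0 -0.13 0.22 0" --pt "1 0 -0.09 0.16 0" --pt "1 0 -0.03 0.06 0" --pt "1 0 0 0 0" --pt "1 0 0 0 0"

```text
time: 19.68
ee_pos: [0.4646, -0.0164, 0.1484]
orientation: [0.364, 0.618, -0.397, 0.573]
ft_force: [-0.0, 0.0, -4.2]
opening: 0.042
```

```bash
python3 -c "
from h import *
ax();go(.4745,-.031)
disc(-.002,.046,rad=.08)"
```

```text
toolx [-0.0787 -0.0054 -0.9969]
t 19.68 pos [ 0.4646 -0.0164  0.1484] F [-0.   0.  -4.2] T [-0.02 -0.17  0.02] open 0.042 units [-0.005  0.019  0.116]
disc [ 0.4649 -0.0176] n 749 minus tcp [ 0.0002 -0.0012] tilt [-0.044  0.021] z-tcp -0.0016
```

>>> send_rows --pt "1 0 0.01 0.06 0" --pt "1 0 0 0.05 0" --pt "1 0.02 0 0 0" --pt "1 0 0 0 0"

```text
time: 20.23
ee_pos: [0.4737, -0.0304, 0.1446]
orientation: [0.363, 0.618, -0.396, 0.574]
ft_force: [-0.3, 0.1, -4.2]
opening: 0.0421
```

```bash
python3 -c "
from h import *
ax();go(.4745,-.031)
disc(-.002,.046,rad=.08)"
```

```text
toolx [-0.0785 -0.0056 -0.9969]
t 20.23 pos [ 0.4737 -0.0304  0.1446] F [-0.3  0.1 -4.2] T [ 0.04 -0.09  0.  ] open 0.0421 units [-0.     0.003  0.006]
disc [ 0.4735 -0.0317] n 770 minus tcp [-0.0002 -0.0013] tilt [-0.038  0.021] z-tcp -0.0016
```

```bash
python3 -c "
from h import *
go(.4745,-.031,.105)"
```

```text
t 20.27 pos [ 0.4739 -0.0305  0.1448] F [ 1.1  0.4 -3.9] T [ 0.01 -0.15 -0.  ] open 0.0418 units [0.264 0.022 0.012]
```

>>> send_rows --pt "1 0.07 0.01 0.01 0" --pt "1 0.07 0.01 0 0" --pt "1 0.07 0 0 0" --pt "1 0.05 0 0 0" --pt "1 0 0 0 0"

```text
time: 20.9
ee_pos: [0.4732, -0.0303, 0.1019]
orientation: [0.363, 0.619, -0.396, 0.573]
ft_force: [0.1, -0.8, -4.9]
opening: 0.0424
```

```bash
python3 -c "
from h import *
ax();go(.4745,-.031,.054)
disc(-.002,.046,rad=.08,fn='k.png')"
```

```text
toolx [-0.0799 -0.0051 -0.9968]
t 20.9 pos [ 0.4732 -0.0303  0.1019] F [ 0.1 -0.8 -4.9] T [ 0.06 -0.09  0.03] open 0.0424 units [0.318 0.03  0.017]
disc [ 0.4728 -0.0319] n 719 minus tcp [-0.0004 -0.0016] tilt [-0.045  0.016] z-tcp -0.0017
```

View pics/k.png

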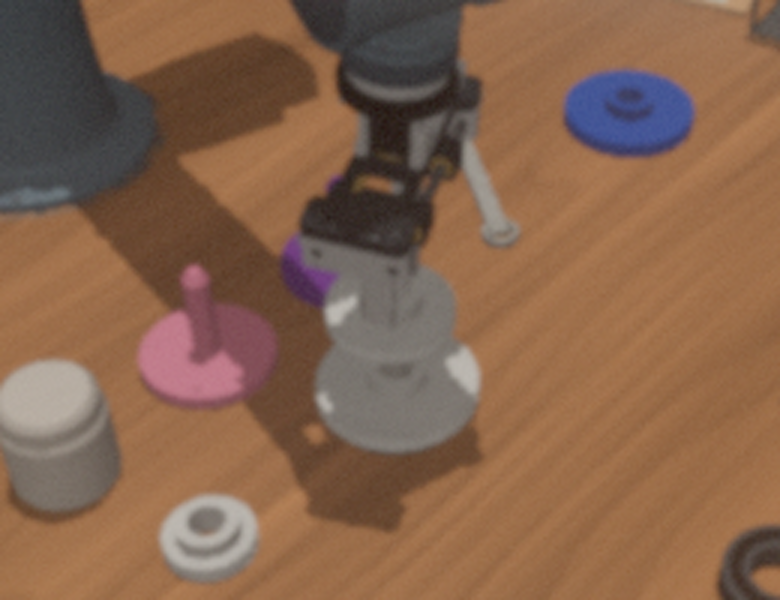

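The mid pulley is on the shaft's tip. Continuing down.

>>> send_rows --pt "1 0.05 0.01 0.01 0" --pt "1 0.05 0.01 0 0" --pt "1 0.05 0 0.01 0" --pt "1 0.05 0.01 0 0" --pt "1 0.04 0 0 0" --pt "1 0 0 0 0"

```text
time: 21.7
ee_pos: [0.4764, -0.0315, 0.0639]
orientation: [0.363, 0.619, -0.396, 0.574]
ft_force: [0.7, -0.1, -5.8]
opening: 0.0422
```

```bash
python3 -c "
from h import *
ax();go(.4745,-.031,.054)
disc(-.002,.046,rad=.08)"
```

```text
toolx [-0.0791 -0.0053 -0.9969]
t 21.7 pos [ 0.4764 -0.0315  0.0639] F [ 0.7 -0.1 -5.8] T [ 0.05 -0.12 -0.06] open 0.0422 units [ 0.067 -0.005 -0.006]
disc [ 0.4767 -0.0335] n 686 minus tcp [ 0.0003 -0.002 ] tilt [-0.044  0.016] z-tcp -0.0016
```

>>> send_rows --pt "1 0.03 -0.01 -0.01 0" --pt "1 0.025 0 0 0" --pt "1 0.015 0 0 0" --pt "1 0.01 0 0 0"

```text
time: 22.25
ee_pos: [0.4742, -0.0313, 0.0541]
orientation: [0.362, 0.618, -0.396, 0.574]
ft_force: [-6.9, 1.7, 14.1]
opening: 0.0423
```

```bash
python3 -c "
from h import *
ax();go(.4745,-.031,.054)"
```

```text
toolx [-0.0786 -0.0064 -0.9969]
t 22.25 pos [ 0.4742 -0.0313  0.0541] F [-6.9  1.7 14.1] T [ 0.29  1.46 -0.05] open 0.0423 units [ 0.001  0.003 -0.001]
```

Seated. Releasing and lifting.

>>> send_rows --pt "-1 0 0 0 0" --pt "-1 0 0 0 0" --pt "-1 0 0 0 0" --pt "-1 0 0 0 0" --pt "-1 0 0 0 0" --pt "-1 -0.05 0 0 0" --pt "-1 -0.2 0 0 0" --pt "-1 -0.2 0 0 0" --pt "-1 -0.2 0 0 0" --pt "-1 0 0 0 0"

```text
time: 23.5
ee_pos: [0.4842, -0.0313, 0.1574]
orientation: [0.363, 0.616, -0.395, 0.576]
ft_force: [0.0, 0.2, -0.2]
opening: 0.0938
```

```bash
python3 -c "
from h import *
ax();go(.4675,-.2097)
p,d=snap('scene','l.png')
print(fit(d,(.4745,-.032),.075,.015,.033,'scene'),'mid',fit(d,(.4745,-.032),.055,.035,.07,'scene'),fit(d,(.4745,-.032),.035,.058,.073,'scene'))
print('small',fit(d,(.4685,-.2107),.05,.008,.05,'scene'),fit(d,(.4685,-.2107),.035,.021,.05,'scene'))"
```

```text
toolx [-0.0724 -0.0081 -0.9973]
t 23.5 pos [ 0.4842 -0.0313  0.1574] F [ 0.   0.2 -0.2] T [-0.02 -0.    0.03] open 0.0938 units [ 0.018 -0.605  1.03 ]
(array([ 0.4752, -0.0314]), np.float64(0.0597), 748, np.float64(0.0257)) mid (array([ 0.4741, -0.0318]), np.float64(0.0464), 1080, np.float64(0.0522)) (array([ 0.4738, -0.0321]), np.float64(0.0228), 213, np.float64(0.0636))
small (array([ 0.4687, -0.2109]), np.float64(0.0318), 611, np.float64(0.0166)) (array([ 0.4688, -0.211 ]), np.float64(0.0221), 243, np.float64(0.0259))
```

View pics/l.png

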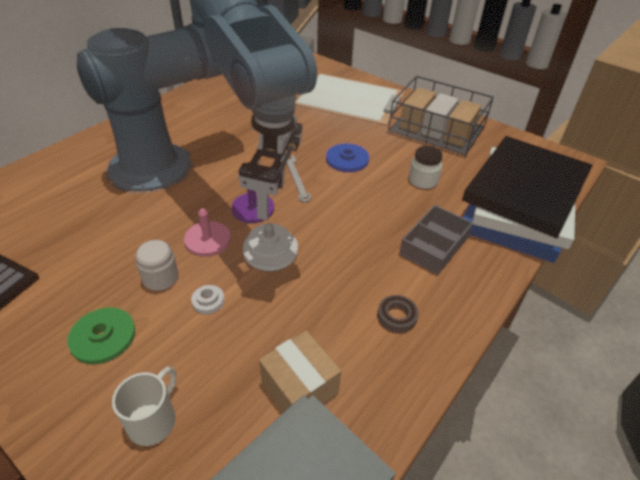

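Mid is seated: disc top at 52 mm on axis. On to the small pulley.

>>> send_rows --pt "-1 0 -0.06 0.1 0" --pt "-1 0 -0.08 0.13 0" --pt "-1 0 -0.08 0.13 0" --pt "-1 0 -0.08 0.13 0" --pt "-1 0 -0.08 0.13 0" --pt "-1 0 -0.08 0.13 0" --pt "-1 0 -0.07 0.12 0" --pt "-1 0 -0.03 0.05 0" --pt "-1 0 0 0 0"

```text
time: 24.68
ee_pos: [0.4546, -0.1999, 0.144]
orientation: [0.362, 0.625, -0.398, 0.566]
ft_force: [-0.6, -0.0, 0.9]
opening: 0.0942
```

```bash
python3 -c "
from h import *
ax();go(.4685,-.21);go(.4685,-.21,.04);
o=ctrl.get_obs();print(o['joints'].round(3))"
```

```text
toolx [-0.0977  0.003  -0.9952]
t 24.68 pos [ 0.4546 -0.1999  0.144 ] F [-0.6 -0.   0.9] T [-0.01 -0.09 -0.04] open 0.0942 units [-0.009  0.055  0.1  ]
t 24.68 pos [ 0.4546 -0.1999  0.144 ] F [-0.6 -0.   0.9] T [-0.01 -0.09 -0.04] open 0.0942 units [0.681 0.116 0.13 ]
[-0.612  0.012  1.935 -0.056  1.277  0.543]
```

>>> send_rows --pt "-1 0.1 0.03 0.06 0" --pt "-1 0.15 0.03 0.05 0" --pt "-1 0.15 0.02 0.01 0" --pt "-1 0.15 0.02 0.01 0" --pt "-1 0.12 0.01 0 0" --pt "-1 0 0 0 0"

```text
time: 25.42
ee_pos: [0.4675, -0.2072, 0.037]
orientation: [0.361, 0.627, -0.396, 0.565]
ft_force: [0.7, 0.2, -0.1]
opening: 0.0941
```

```bash
python3 -c "
from h import *
ax();go(.4685,-.21,.016)"
```

```text
toolx [-0.0996  0.0048 -0.995 ]
t 25.43 pos [ 0.4675 -0.2072  0.037 ] F [ 0.7  0.2 -0.1] T [-0.04 -0.08  0.01] open 0.0941 units [0.139 0.011 0.027]
```

>>> send_rows --pt "-1 0.06 0.01 0.02 0" --pt "-1 0.05 0 0.01 0" --pt "-1 0.03 0 0 0" --pt "-1 0 0 0 0"

```text
time: 25.92
ee_pos: [0.4701, -0.2115, 0.0163]
orientation: [0.361, 0.625, -0.396, 0.567]
ft_force: [0.9, -0.9, 0.0]
opening: 0.0936
```

```bash
python3 -c "
from h import *
ax();go(.4685,-.21,.016)"
```

```text
toolx [-0.0966  0.0028 -0.9953]
t 25.93 pos [ 0.4701 -0.2115  0.0163] F [ 0.9 -0.9  0. ] T [-0.02 -0.06 -0.01] open 0.0936 units [ 0.003 -0.005 -0.014]
```

>>> send_rows --pt "-1 0 -0.01 -0.01 0" --pt "1 0 0 0 0" --pt "1 0 0 0 0" --pt "1 0 0 0 0" --pt "1 0 0 0 0" --pt "1 0 0 0 0" --pt "1 0 0 0 0" --pt "1 0 0 0 0" --pt "1 0 0 0 0"

```text
time: 27.05
ee_pos: [0.4685, -0.2111, 0.0175]
orientation: [0.361, 0.625, -0.396, 0.567]
ft_force: [-0.1, -0.1, 1.0]
opening: 0.0425
```

```bash
python3 -c "
from h import *
ax();go(.4685,-.21,.016)"
```

```text
toolx [-0.0953  0.002  -0.9954]
t 27.05 pos [ 0.4685 -0.2111  0.0175] F [-0.1 -0.1  1. ] T [ 0.06 -0.03 -0.03] open 0.0425 units [ 0.01   0.004 -0.006]
```

>>> send_rows --pt "1 -0.05 0 0 0" --pt "1 -0.15 -0.01 -0.01 0" --pt "1 -0.2 -0.02 -0.01 0" --pt "1 -0.2 -0.02 -0.01 0" --pt "1 -0.2 -0.02 -0.01 0" --pt "1 -0.18 -0.02 0 0" --pt "1 0 0 0 0"

```text
time: 27.92
ee_pos: [0.4669, -0.2109, 0.1699]
orientation: [0.361, 0.626, -0.396, 0.567]
ft_force: [0.3, 0.7, -2.7]
opening: 0.0429
```

```bash
python3 -c "
from h import *
ax();go(.4745,-.031,.17)
disc(-.003,.032,rad=.06,fn='m.png')"
```

```text
toolx [-0.0966  0.003  -0.9953]
t 27.93 pos [ 0.4669 -0.2109  0.1699] F [ 0.3  0.7 -2.7] T [ 0.01 -0.09 -0.03] open 0.0429 units [-0.002  0.555 -1.064]
disc [ 0.4675 -0.2119] n 409 minus tcp [ 0.0006 -0.001 ] tilt [-0.032  0.047] z-tcp -0.0022
```

View pics/m.png

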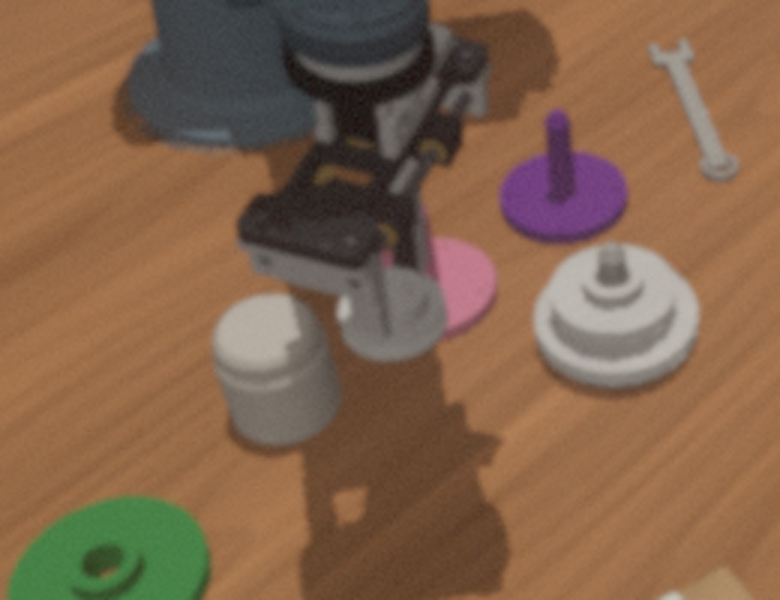

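The small pulley is held and the two-pulley stack stands properly. Moving to the arbor slowly.

>>> send_rows --pt "1 0 0.04 -0.08 0" --pt "1 0 0.07 -0.13 0" --pt "1 0 0.07 -0.13 0" --pt "1 0 0.07 -0.13 0" --pt "1 0 0.07 -0.13 0" --pt "1 0 0.07 -0.13 0" --pt "1 0 0.06 -0.12 0" --pt "1 0 0.04 -0.08 0" --pt "1 0 0 0 0" --pt "1 0 0 0 0"

```text
time: 29.22
ee_pos: [0.4659, -0.0347, 0.1582]
orientation: [0.359, 0.635, -0.394, 0.559]
ft_force: [0.4, 0.5, -2.0]
opening: 0.043
```

```bash
python3 -c "
from h import *
ax();go(.4745,-.031);go(.4745,-.031,.125)
disc(-.003,.032,rad=.06)"
```

```text
toolx [-0.1169  0.0144 -0.993 ]
t 29.23 pos [ 0.4659 -0.0347  0.1582] F [ 0.4  0.5 -2. ] T [-0.05 -0.09 -0.02] open 0.043 units [-0.006  0.062  0.002]
t 29.23 pos [ 0.4659 -0.0347  0.1582] F [ 0.4  0.5 -2. ] T [-0.05 -0.09 -0.02] open 0.043 units [0.213 0.084 0.016]
disc [ 0.4664 -0.0364] n 288 minus tcp [ 0.0005 -0.0017] tilt [-0.009  0.062] z-tcp -0.0025
```

>>> send_rows --pt "1 0.06 0.04 0.01 0" --pt "1 0.07 0.03 0 0" --pt "1 0.05 0.01 0 0" --pt "1 0 0 0 0"

```text
time: 29.78
ee_pos: [0.4744, -0.0315, 0.1273]
orientation: [0.36, 0.635, -0.395, 0.558]
ft_force: [0.5, -0.4, -1.8]
opening: 0.0431
```

```bash
python3 -c "
from h import *
ax();go(.4745,-.031);go(.4745,-.031,.1)
disc(-.003,.032,rad=.06)"
```

```text
toolx [-0.1183  0.015  -0.9929]
t 29.77 pos [ 0.4744 -0.0315  0.1273] F [ 0.5 -0.4 -1.8] T [-0.   -0.07 -0.01] open 0.0431 units [ 0.     0.002 -0.003]
t 29.77 pos [ 0.4744 -0.0315  0.1273] F [ 0.5 -0.4 -1.8] T [-0.   -0.07 -0.01] open 0.0431 units [0.181 0.02  0.009]
disc [ 0.4748 -0.0339] n 277 minus tcp [ 0.0004 -0.0025] tilt [-0.008  0.013] z-tcp -0.0029
```

>>> send_rows --pt "1 0.05 0.01 0 0" --pt "1 0.05 0 0.01 0" --pt "1 0.05 0.01 0 0" --pt "1 0.03 0 0 0" --pt "1 0 0 0 0"

```text
time: 30.45
ee_pos: [0.475, -0.0313, 0.0989]
orientation: [0.36, 0.634, -0.395, 0.559]
ft_force: [0.6, -0.5, -2.1]
opening: 0.0426
```

```bash
python3 -c "
from h import *
ax();go(.4745,-.031,.0815)
disc(-.003,.032,rad=.06,fn='n.png')"
```

```text
toolx [-0.117   0.0146 -0.993 ]
t 30.45 pos [ 0.475  -0.0313  0.0989] F [ 0.6 -0.5 -2.1] T [ 0.03 -0.08 -0.02] open 0.0426 units [0.115 0.01  0.004]
disc [ 0.4754 -0.0323] n 259 minus tcp [ 0.0005 -0.001 ] tilt [-0.001  0.048] z-tcp -0.0029
```

View pics/n.png

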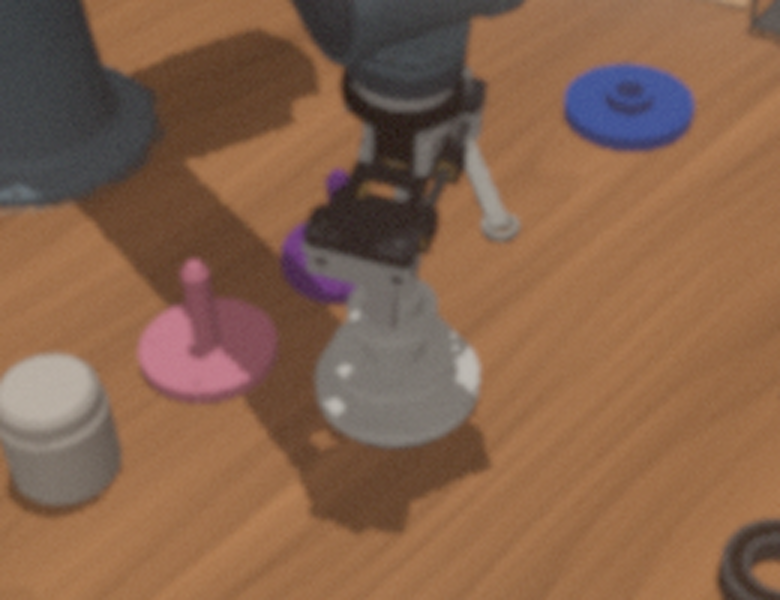

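The small pulley is on the shaft. Last stretch down.

>>> send_rows --pt "1 0.04 0 0 0" --pt "1 0.03 0.01 0 0" --pt "1 0.025 0 0 0" --pt "1 0.015 0 0 0" --pt "1 0.01 0 0 0"

```text
time: 31.12
ee_pos: [0.4753, -0.0307, 0.0816]
orientation: [0.36, 0.634, -0.395, 0.559]
ft_force: [-3.9, 0.6, 10.9]
opening: 0.0426
```

```bash
python3 -c "
from h import *
ax();go(.4745,-.031,.0815)"
```

```text
toolx [-0.1153  0.0138 -0.9932]
t 31.12 pos [ 0.4753 -0.0307  0.0816] F [-3.9  0.6 10.9] T [ 0.02  0.73 -0.03] open 0.0426 units [ 0.001 -0.006 -0.   ]
```

Seated. Releasing and retreating.

>>> send_rows --pt "-1 0 0 0 0" --pt "-1 0 0 0 0" --pt "-1 0 0 0 0" --pt "-1 0 0 0 0" --pt "-1 0 0 0 0" --pt "-1 -0.05 0 0 0" --pt "-1 -0.2 0 0 0" --pt "-1 -0.2 0 0 0" --pt "-1 -0.2 0 0 0" --pt "-1 -0.1 0 0 0" --pt "-1 0 0 0 0"

```text
time: 32.5
ee_pos: [0.489, -0.0324, 0.1986]
orientation: [0.36, 0.633, -0.395, 0.56]
ft_force: [0.0, 0.6, -0.2]
opening: 0.0939
```

```bash
python3 -c "
from h import *
go(.4745,-.031)
p,d=snap('scene','o.png')
for a in((.075,.015,.033),(.055,.042,.058),(.045,.069,.085),(.03,.086,.1)): print(fit(d,(.4745,-.032),*a,'scene'))
cv2.imwrite('pics/o2.png',cv2.resize(p[150:320,180:380,::-1],None,fx=3.5,fy=3.5,interpolation=2))"
```

```text
t 32.5 pos [ 0.489  -0.0324  0.1986] F [ 0.   0.6 -0.2] T [-0.01 -0.01 -0.06] open 0.0939 units [ 0.011 -0.083 -0.05 ]
(array([ 0.4757, -0.0319]), np.float64(0.0596), 738, np.float64(0.0257))
(array([ 0.4749, -0.0325]), np.float64(0.0456), 528, np.float64(0.0518))
(array([ 0.4753, -0.0312]), np.float64(0.032), 286, np.float64(0.0781))
(array([ 0.4756, -0.0314]), np.float64(0.0222), 227, np.float64(0.0898))
```

View pics/o2.png

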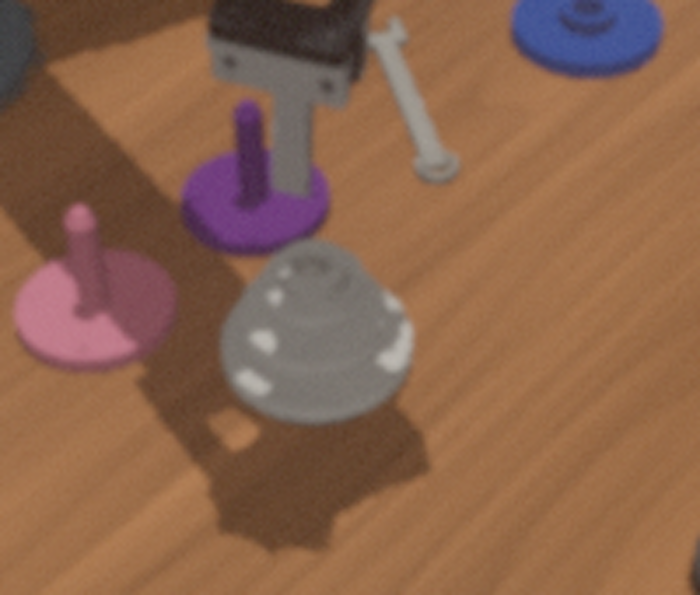

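View pics/o.png

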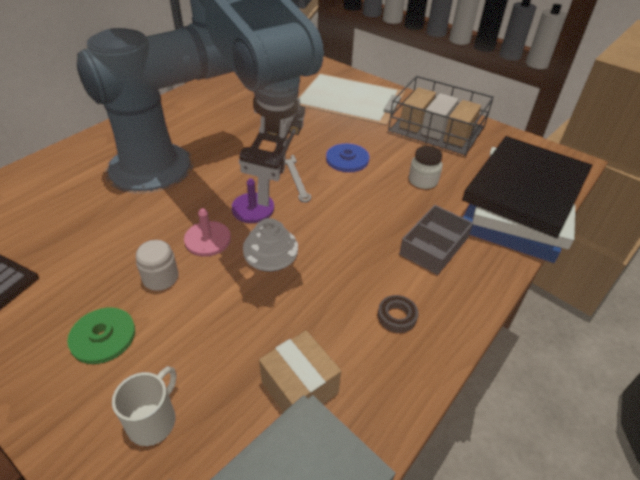

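The stack stands level at pixel (270,245), with disc tops at 26, 52 and 78 mm, all on axis. The gripper is clear and the other goods look unmoved.

```bash
python3 -c "
from h import *
print(ticket.finish_job())"
```

```text
the job is handed in; nothing more can be done
None
```

The stepped pulley is made up: big, mid and small are on the grey arbor in that order, hubs up. Each was gripped by its hub, lowered until it made contact, and then let go. I handed the job in at about 32.5 s; the hand-in gives no verdict.

**Last checks:** In the final scene picture the disc tops sit at 25.7, 51.8 and 78.1 mm, against a nominal 26, 52 and 78 mm. All three centres are within about 1.5 mm of the arbor axis. The gripper is open about 10 cm above the stack and reads no contact force. The bystanders and the coloured look-alikes looked unmoved by eye; I did not measure them.

**What went wrong or disagreed:**
- **First grasp:** My first grasp of the big pulley was too high. The fingers closed on top of the hub with about 17 N and moved it a few millimetres. I measured again and went lower, and the second grasp held.
- **Tool tilt:** The tool tilted gradually to about 0.12 rad over the long moves, and I allowed for that when lowering. At its last check before seating, the small pulley itself was tilted by up to about 0.05 rad. I did not measure the tilt of the finished stack; it looked level in the picture.
- **Cameras:** The two cameras disagreed by about 2–3 mm.

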